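Close the rim of a mosquito swatter

TASK

Go along the rim of the mosquito swatter's head with a fingertip and press the six blue push rivets fully home, one after the next, starting at the rivet on either side of the handle's neck and following the row round the head, so that the rim closes without bowing. Press gently, keep off the fine mesh, and leave the swatter lying in its nest: do not pick it up. Leave the other things on the bench where they are.

Things in the scene. Friction and masses are not known exactly. Their poses are not given: they have to be found in the camera images.
- nest: Dark board, 415 x 240 x 15 mm, bolted to the bench, with aluminium locating blocks (tops 43 mm above the bench) and pads on which the swatter lies. Origin on the bench under the centre of the swatter's head; x runs from handle to head, z up; reaches from x = -290 to +125 mm. Things lie on it and around it.
- swatter: White swatter, about 200 g, loose in the nest (1.5 mm play). Origin: head's centre at the rim's underside, 35 mm above the bench; axes as the nest's. Head: rounded square rim, 190 (x) by 180 mm outside, 16 wide, flat top 48 mm above the bench. Neck at x = -95; handle on to x = -336, 36 wide, top 55.5 mm above the bench. Six blue push rivets in the rim, in a row from one side of the neck round to the other.
- mesh: Fine metal mesh that fills the inside of the rim, fragile; its top is about 6 mm below the rim's top. Fixed in the swatter, same origin and axes.
- rivet1 (a joint): How far push rivet 1 (by the handle, +y side of the neck) is pressed, in m: 0 = as set, head 6 mm above the rim; 0.0048 = fully home, head 1.2 mm above the rim (hard stop). It resists with about 4 N all the way and stays where it is left.
- rivet1_top (a point): Middle of the top of push rivet 1, a blue head 12 mm across; at x = -87, y = 40 mm from the swatter's origin. Moves down with the rivet, from about 54 to 49.2 mm above the bench.
- rivet2 (a joint): Push rivet 2 (+y side, halfway): as rivet 1.
- rivet2_top (a point): Middle of the top of push rivet 2, a blue head 12 mm across; at x = -12, y = 82 mm from the swatter's origin. Moves down with the rivet, from about 54 to 49.2 mm above the bench.
- rivet3 (a joint): Push rivet 3 (far end, +y corner): as rivet 1.
- rivet3_top (a point): Middle of the top of push rivet 3, a blue head 12 mm across; at x = 83.5, y = 58.3 mm from the swatter's origin. Moves down with the rivet, from about 54 to 49.2 mm above the bench.
- rivet4 (a joint): Push rivet 4 (far end, -y corner): as rivet 1.
- rivet4_top (a point): Middle of the top of push rivet 4, a blue head 12 mm across; at x = 83.5, y = -58.3 mm from the swatter's origin. Moves down with the rivet, from about 54 to 49.2 mm above the bench.
- rivet5 (a joint): Push rivet 5 (-y side, halfway): as rivet 1.
- rivet5_top (a point): Middle of the top of push rivet 5, a blue head 12 mm across; at x = -12, y = -82 mm from the swatter's origin. Moves down with the rivet, from about 54 to 49.2 mm above the bench.
- rivet6 (a joint): Push rivet 6 (by the handle, -y side of the neck): as rivet 1.
- rivet6_top (a point): Middle of the top of push rivet 6, a blue head 12 mm across; at x = -87, y = -40 mm from the swatter's origin. Moves down with the rivet, from about 54 to 49.2 mm above the bench.
- electric_screwdriver: Blue electric screwdriver lying on the bench beside the nest (+y), 270 mm long, 46 mm high. Origin at its underside. Not part of the job.
- screw_dish: Pale green dish of screws, 100 mm across, 28 mm high, beside the nest (-y). Origin at its underside. Not part of the job.
- rivet_box: Clear open box with spare blue rivets, 76 x 50 x 24 mm, on the nest's board beside the handle (-y). Origin at its underside. Not part of the job.
- bit_holder: Orange block with driver bits, 60 x 30 x 38 mm, on the nest's board beside the handle (+y). Origin at its underside. Not part of the job.
- handle_shell_a: White half shell of a handle, 205 x 36 x 16 mm, beside the nest (-y). Origin at its underside. Not part of the job.
- handle_shell_b: Another such half shell, beyond the far end of the nest. Origin at its underside. Not part of the job.
- tape_roll: Roll of brown tape, 96 mm across, 24 mm high, beyond the far end of the nest. Origin at its underside. Not part of the job.

How it is judged:
At the end, for the whole second after the job is handed in: All six rivets are pressed at least 3.6 of their 4.8 mm; the swatter lies flat and still in its nest, within 8 mm of where it was; every bystander is within 20 mm of where it was (value of joint each of rivet1, rivet2, rivet3, rivet4, rivet5, rivet6 above 0.0036 m and distance of swatter from where it was at the start of the episode below 0.008 m and angle between swatter's own z axis and vertical below 0.04 rad and linear speed of swatter below 0.02 m/s and distance of each of electric_screwdriver, screw_dish, rivet_box, bit_holder, handle_shell_a, handle_shell_b, tape_roll from where it was at the start of the episode below 0.02 m); the robot touches nothing.
It fails at once if a rivet pressed home while both its neighbours in the row still stand up ((value of joint rivet2 above 0.0036 m and value of joint each of rivet1, rivet3 below 0.0024 m) or (value of joint rivet3 above 0.0036 m and value of joint each of rivet2, rivet4 below 0.0024 m) or (value of joint rivet4 above 0.0036 m and value of joint each of rivet3, rivet5 below 0.0024 m) or (value of joint rivet5 above 0.0036 m and value of joint each of rivet4, rivet6 below 0.0024 m)).
It fails at once if swatter lifted or shoved out of its place in the nest (12 mm) (distance of swatter from where it was at the start of the episode above 0.012 m).
It fails at once if the mesh pressed with the fingers (over 3 N) (contact force between the fingers and mesh above 3 N).
It fails at once if swatter pressed hard (over 40 N) (contact force between the fingers and swatter above 40 N).
It fails at once if a bystander moved by more than 20 mm (distance of any of electric_screwdriver, screw_dish, rivet_box, bit_holder, handle_shell_a, handle_shell_b, tape_roll from where it was at the start of the episode above 0.02 m).
It also fails if it takes over 54 s, if anything falls off the work surface, if the arm or the gripper's body presses on something with over 40 N, if the wrist force passes 120 N, or if a joint passes its speed limit or range.

ROBOT

A 7-joint arm with a two-finger parallel gripper is mounted at the origin on the work surface. World frame = base frame: x ahead of the robot, y to its left, z up, the work surface at z = 0. Lengths are in m, angles in rad, forces in N, time in s.
With the tool pointing down it reaches from about 0.425 to 0.95 m from the base axis. Payload 4.7 kg.
Tool frame: the origin (TCP) lies midway between the tips of the shut fingers; the grasp point (between the pads) lies 19 mm behind it; z points along the fingers, y is the line along which they close (so a half turn about z gives the same grasp; the last joint's range is limited). The gripper opens to 85 mm and grips with 20 to 120 N. Pads are 22 mm wide; open, the fingers measure 114 mm over their backs; the gripper's body (76 mm by 85 mm) begins 54 mm behind the grasp point. The pads swing forward as they close: fully open they stand 13 mm farther back than shut.
Start: joints at [-1.143, 0.469, -0.049, 1.532, 0.024, 1.141, -0.082], TCP at [0.298, 0.606, 0.231] pointing down, gripper open.
Joint ranges: [-2.59, 2.59], [-0.33, 1.99], [-1.39, 1.29], [0.1, 2.45], [-1.04, 4.18], [0.21, 1.99], [-2.66, 2.66]. Speed limits (rad/s): [2.57, 2.57, 3.14, 3.14, 3.14, 3.14, 3.14].

INTERFACE

Orientations are given as [roll, pitch, yaw] about the fixed x, y, z axes, in that order (R = Rz(yaw) Ry(pitch) Rx(roll)).
In Python, from rig import manip gives the robot as it stands.
- The arm moves only by the tool jog_arm, never from a script. Its arguments are lists of equal length, an entry for each row: "offset": the shift along the world's x, y, z normalised to -1 to 1, where 1 is 100 mm, a list of three; "spin": the turn about the world's z normalised to -1 to 1, where 1 is 180 degrees. A call has exactly 10 rows; each row shifts and turns the commanded pose from where the row before left it; what a row does not reach is not made up. A row lasts 1/10 s, in which the tool goes at most 50 mm and 8.59 degrees, less where a joint would pass 70% of its speed; a pose out of reach is approached as far as the arm can. A call with a number of a shift or a turn outside -1 to 1 is refused whole. A call with a gripper value outside its range is refused whole. "grip" is the opening, from 0 (shut) to 1 (fully open), set as the call begins (left out, the last holds). The fingers move at their own pace and stop on an object; "grip_force" is the grip in N (left out, the last holds). Time passes only in rows, so rows that do not move let the fingers close, or fill a call up. It gives the time, the measured TCP pose, the force, the opening and the grip force at its end, in the units of the state.
- manip.state(): the state, without advancing time (a new reading comes with each control period).
- manip.get_image(name): name is "scene" or "side" or "wrist"; returns a dict with "frame" (420x560x3 uint8, red, green, blue), "fx", "fy", "cx", "cy" (pixels), "rvec" (rotation vector, rad) and "tvec" (3), from world to camera coordinates, as OpenCV has them. Camera axes: x right, y down, z forward; pixel columns grow to the right and rows downward; lengths in m; the calibration is good to about 2 mm. A picture is of the moment at which its call begins. There is no depth.
- manip.sign_off(): hands the job in; it is judged then, once.
The state is a dict: "t": time; "joint_positions": joint angles; "qd": joint speeds; "effort": joint torques, N m; "tool_pos": TCP position; "tool_rot": TCP orientation; "ft_force": force on the tool from outside, world axes, zero at the start; "moment": the same for the moment, N m; "grip_width": finger opening in m; "gripper_force": force on a finger pad.
Only numpy, scipy, OpenCV 4.12 (cv2) and the standard library are available. Lean on these libraries where they do the work, as an engineer would, in place of code of your own. Each camera call takes 0.05 s, during which the arm holds its last target. There are 200 camera calls.

## Working session

There is one attempt and no reset: what is moved stays moved. The work goes in short steps, Python scripts to look and compute and a tool call to move; the robot and the scene stay as the last step left them, time stands still between calls to the robot, and variables do not carry over. Pictures are saved under pics/ and viewed, at most 10 in all, crops included, and the job is handed in when it is done.

Besides the shell and the picture viewer there is one more tool, called after ">>>" as name(argument=value, ...) on one line, values as JSON. jog_arm: Moves the arm, as the interface text tells. Its arguments: {"type":"object","properties":{"offset":{"type":"array"},"spin":{"type":"array"},"grip":{"type":"number"},"grip_force":{"type":"number"}},"required":["offset","spin"]}

```bash
mkdir -p pics; cat > h.py <<'E'
import numpy as np, cv2
from rig import manip
def snap(cam,fn):
    d=manip.get_image(cam); cv2.imwrite('pics/'+fn+'.png',cv2.cvtColor(d['frame'],cv2.COLOR_RGB2BGR)); np.save('pics/'+fn+'.npy',d,allow_pickle=True); return d
def K(d): return np.array([[d['fx'],0,d['cx']],[0,d['fy'],d['cy']],[0,0,1.]])
def proj(d,P): return cv2.projectPoints(np.array(P,float).reshape(-1,1,3),np.array(d['rvec'],float),np.array(d['tvec'],float),K(d),None)[0].reshape(-1,2)
def unproj(d,uv,z):
    R=cv2.Rodrigues(np.array(d['rvec'],float))[0];t=np.array(d['tvec'],float).ravel()
    c=-R.T@t; v=np.c_[np.array(uv,float).reshape(-1,2),np.ones(len(np.array(uv).reshape(-1,2)))]@np.linalg.inv(K(d)).T@R
    return c+v*((z-c[2])/v[:,2:3])
def blue(d):
    h=cv2.cvtColor(d['frame'],cv2.COLOR_RGB2HSV); m=cv2.inRange(h,(100,110,60),(125,255,255))
    n,l,s,c=cv2.connectedComponentsWithStats(m); return [(c[i].round(1),s[i][4],s[i][:4]) for i in range(1,n) if s[i][4]>8]
E
python3 - <<'E'
from h import *
print(manip.state())
for c in ('scene','side','wrist'):
    d=snap(c,c+'0'); print(c)
    R=cv2.Rodrigues(np.array(d['rvec'],float))[0]; print((-R.T@np.array(d['tvec']).ravel()).round(3))
    for b in blue(d): print(b[0],b[1],b[2],unproj(d,b[0],.054).round(4))
E
```

```text
{'t': 0.0, 'joint_positions': array([-1.14289811,  0.46947156, -0.04858393,  1.53370105,  0.02410921,
        1.14100833, -0.08226373]), 'qd': array([ 3.74502061e-04,  9.85220676e-05, -8.89171892e-04, -7.25499250e-04,
        1.03074032e-03, -1.97962169e-03,  9.92163726e-04]), 'effort': array([ 7.40038777e-04, -5.10297310e+01, -4.67755110e-02, -2.37711132e+01,
        1.06636528e-02,  7.57459318e-03, -1.31856007e-05]), 'tool_pos': array([0.29746516, 0.6052614 , 0.23023807]), 'tool_rot': array([-3.13959224e+00,  8.75001504e-05,  2.68485661e+00]), 'ft_force': array([-0.33016584, -0.04645282, -0.4278697 ]), 'moment': array([-0.018672  , -0.05270447, -0.00190275]), 'gripper_force': 0.0, 'grip_width': 0.08530171242607083}
scene
[1.361 0.341 0.607]
[37.8  0.4] 46 [23  0 29  3] [[-0.9858 -2.3429  0.054 ]]
[270.8 171.2] 33 [267 167   9   9] [[ 0.4451 -0.068   0.054 ]]
[301.1 194.8] 9 [300 194   4   3] [[0.5174 0.0402 0.054 ]]
[  5.  206.3] 80 [  0 201  13  13] [[ 0.8265 -0.5229  0.054 ]]
[299.7 216. ] 9 [298 215   4   3] [[0.5985 0.0682 0.054 ]]
[220.5 217. ] 10 [219 216   4   3] [[ 0.6712 -
[... 240 characters left out ...]
6.9] 806 [242 198  55  19] [[0.5874 0.1346 0.054 ]]
[281.  222.5] 16 [279 221   5   4] [[0.5967 0.0636 0.054 ]]
[325.  225.5] 16 [323 224   5   4] [[0.6877 0.0258 0.054 ]]
[248.9 235.7] 16 [247 234   5   4] [[0.5162 0.0331 0.054 ]]
[251.8 258.5] 18 [250 257   5   4] [[ 0.5042 -0.0462  0.054 ]]
[335.9 257.6] 17 [334 256   5   4] [[ 0.669  -0.0893  0.054 ]]
[291.2 268.6] 19 [289 267   5   5] [[ 0.5715 -0.0985  0.054 ]]
[497.  298.6] 485 [447 270 103  57] [[ 0.9088 -0.283   0.054 ]]
[210.6 281.8] 165 [194 278  35   8] [[ 0.4127 -0.095   0.054 ]]
[212.2 288.5] 63 [200 286  28   6] [[ 0.4125 -0.1147  0.054 ]]
[552.5 399.4] 99 [544 391  16  23] [[ 0.8526 -0.4913  0.054 ]]
wrist
[0.235 0.636 0.375]
```

View pics/scene0.png

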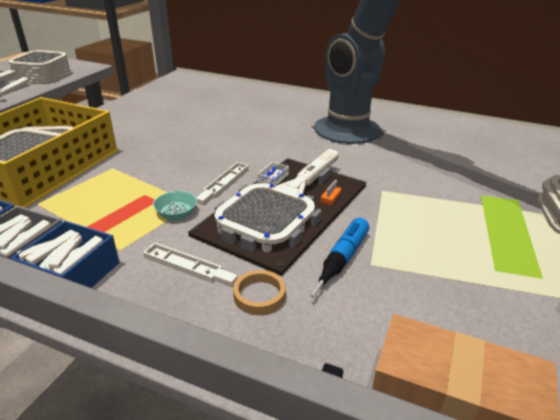

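View pics/side0.png

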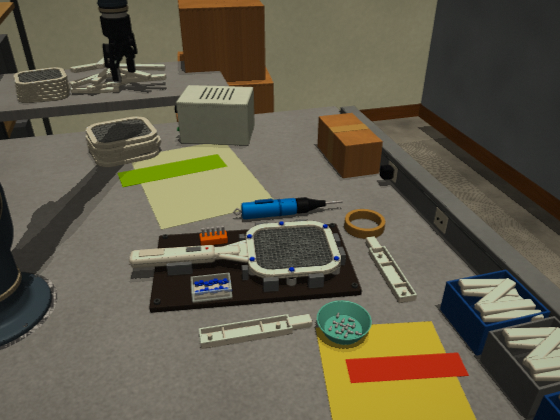

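The side view shows all six blue rivets: rivets 1 to 3 at about (249,236), (281,222) and (325,225), and rivets 4 to 6 at (336,258), (291,269) and (252,258). The scene view shows the same head around (267,212), with the handle pointing to the robot. I'll close the fingers and go over the head to take a wrist view.

>>> jog_arm(offset=[[0.2,-0.4,0],[0.22,-0.44,0],[0.22,-0.44,0],[0.22,-0.44,0],[0.22,-0.44,0],[0.22,-0.44,0],[0.22,-0.44,0],[0.22,-0.44,0],[0.22,-0.44,0],[0.22,-0.44,0]], spin=[0,0,0,0,0,0,0,0,0,0], grip=0)

```text
t: 1.15
tool_pos: [0.5161, 0.1679, 0.2314]
tool_rot: [3.141, -0.0, 2.685]
ft_force: [1.9, 1.0, 0.4]
grip_width: -0.0
gripper_force: 0.0
```

>>> jog_arm(offset=[[0.22,-0.44,0],[0.22,-0.44,0],[0.2,-0.4,0],[0.2,-0.3,0],[0,0,0],[0,0,0],[0,0,0],[0,0,0],[0,0,0],[0,0,0]], spin=[0,0,0,0,0,0,0,0,0,0])

```text
t: 2.15
tool_pos: [0.5995, 0.0127, 0.2315]
tool_rot: [3.141, -0.0, 2.686]
ft_force: [-0.5, -0.3, -0.0]
grip_width: -0.0
gripper_force: 0.0
```

```bash
cat >> h.py <<'E'
RV=np.array([[-87,40],[-12,82],[83.5,58.3],[83.5,-58.3],[-12,-82],[-87,-40]])/1000
G=np.array([[.516,.033],[.597,.064],[.688,.026],[.669,-.089],[.572,-.098],[.504,-.046]])
def fit(P):
    a=RV-RV.mean(0); b=P-P.mean(0); th=np.arctan2((a[:,0]*b[:,1]-a[:,1]*b[:,0]).sum(),(a*b).sum())
    R=np.array([[np.cos(th),-np.sin(th)],[np.sin(th),np.cos(th)]]); o=P.mean(0)-R@RV.mean(0)
    return th,o,(RV@R.T+o)
E
python3 - <<'E'
from h import *
s=manip.state(); print(s['t'],s['tool_pos'],s['tool_rot'],s['joint_positions'].round(2),s['ft_force'])
th,o,p=fit(G); print(th,o,(p-G).round(4))
d=snap('wrist','w1')
R=cv2.Rodrigues(np.array(d['rvec'],float))[0]; print((-R.T@np.array(d['tvec']).ravel()).round(3))
for b in blue(d): print(b[0],b[1],b[2],unproj(d,b[0],.054).round(4))
E
```

```text
2.15 [0.59946558 0.01270618 0.23145204] [ 3.14128189e+00 -1.00272757e-04  2.68622656e+00] [-0.26  0.35  0.22  1.73 -0.08  1.07  1.1 ] [-0.53424715 -0.25574866 -0.00722195]
-0.15125616548139953 [ 0.59610768 -0.01911185] [[ 0.0001  0.0005]
 [-0.0004 -0.0002]
 [-0.0006 -0.0001]
 [ 0.0009 -0.0003]
 [-0.0001 -0.0004]
 [ 0.0001  0.0005]]
[0.537 0.043 0.376]
[122.3  39.8] 117 [116  32  14  19] [[ 0.3985 -0.0545  0.054 ]]
[113.   72.9] 547 [93 42 39 63] [[ 0.419  -0.0795  0.054 ]]
[131.3  62.4] 186 [122  52  21  26] [[ 0.4191 -0.0578  0.054 ]]
[405.8 117.8] 5063 [373  53  65 129] [[0.5878 0.168  0.054 ]]
[141.7  86.6] 132 [135  79  15  17] [[ 0.4423 -0.0608  0.054 ]]
[260.5 109.9] 93 [256 105  10  11] [[0.5147 0.0366 0.054 ]]
[188.4 133.8] 90 [183 129  11  11] [[ 0.5027 -0.0421  0.054 ]]
[318.6 167.3] 82 [314 163  10  10] [[0.5948 0.0664 0.054 ]]
[178.6 210.7] 73 [174 206  10  10] [[ 0.5701 -0.0949  0.054 ]]
[320.2 251.1] 67 [316 247   9   9] [[0.6853 0.0285 0.054 ]]
[227.  277.8] 64 [223 274   9   9] [[ 0.6678 -0.0862  0.054 ]]
```

View pics/w1.png

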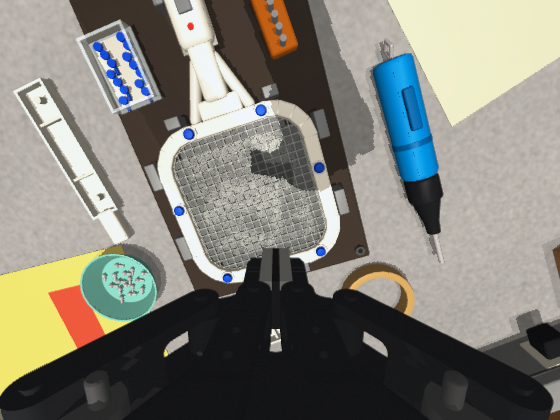

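The wrist view shows rivets 1 to 6 at (260,110), (319,167), (320,251), (227,278), (179,211) and (188,134). The measured spacing fits the drawing. I'll go 16 mm above rivet 1.

>>> jog_arm(offset=[[-0.17,0.05,-0.32],[-0.17,0.05,-0.32],[-0.17,0.05,-0.32],[-0.17,0.05,-0.32],[-0.165,0.043,-0.33],[0,0,0],[0,0,0],[0,0,0],[0,0,0],[0,0,0]], spin=[0,0,0,0,0,0,0,0,0,0])

```text
t: 3.2
tool_pos: [0.5167, 0.036, 0.0716]
tool_rot: [3.14, 0.002, 2.684]
ft_force: [-0.4, -0.1, -0.5]
grip_width: -0.0001
gripper_force: 0.0
```

```bash
python3 - <<'E'
from h import *
P=np.array([[.5147,.0366],[.5948,.0664],[.6853,.0285],[.6678,-.0862],[.5701,-.0949],[.5027,-.0421]])
th,o,p=fit(P); print(th,o,p.round(4),abs(p-P).max())
s=manip.state(); print(s['tool_pos'],s['ft_force'])
i=[]
for c in ('scene','side'):
    d=snap(c,c+'1'); u=proj(d,[s['tool_pos']])[0]; print(u, proj(d,[[*p[0],.054]]))
    x,y=int(u[0]),int(u[1]); f=d['frame'][y-45:y+45,x-60:x+60]; i.append(cv2.resize(f[...,::-1],None,fx=5,fy=5,interpolation=2)[:290*1+160])
cv2.imwrite('pics/c1.png',cv2.resize(np.vstack(i),(400,600)))
E
```

```text
-0.15311521744021656 [ 0.59433955 -0.01607134] [[ 0.5145  0.0367]
 [ 0.595   0.0668]
 [ 0.6858  0.0288]
 [ 0.668  -0.0864]
 [ 0.57   -0.0953]
 [ 0.5023 -0.0423]] 0.000454444747078675
[0.51665342 0.03601075 0.07158203] [-0.44121632 -0.07469722 -0.54095887]
[299.80753087 187.63046462] [[300.15090814 193.85815962]]
[248.55983195 228.18475852] [[247.7511747  234.87423092]]
```

View pics/c1.png

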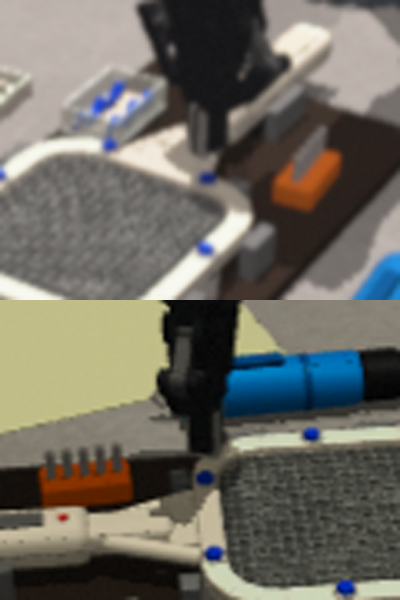

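Both crops show the fingertip right over rivet 1, so I'll press gently.

>>> jog_arm(offset=[[-0.015,0,-0.06],[0,0,-0.06],[0,0,-0.03],[0,0,-0.01],[0,0,-0.01],[0,0,-0.01],[0,0,-0.01],[0,0,-0.01],[0,0,-0.01],[0,0,0]], spin=[0,0,0,0,0,0,0,0,0,0])

```text
t: 4.3
tool_pos: [0.5136, 0.0361, 0.0492]
tool_rot: [-3.142, -0.0, 2.685]
ft_force: [-1.8, -0.3, 1.8]
grip_width: 0.0
gripper_force: 1.1
```

>>> jog_arm(offset=[[0,0,-0.005],[0,0,-0.005],[0,0,-0.005],[0,0,0],[0,0,0],[0,0,0],[0,0,0],[0,0,0],[0,0,0],[0,0,0]], spin=[0,0,0,0,0,0,0,0,0,0])

```text
t: 5.3
tool_pos: [0.5138, 0.0362, 0.0488]
tool_rot: [3.141, -0.0, 2.685]
ft_force: [-5.8, -0.2, 12.5]
grip_width: -0.0
gripper_force: 6.1
```

Rivet 1 is on its stop: 12 N and no further travel at z = 48.8 mm. On to rivet 2.

>>> jog_arm(offset=[[0,0,0.08],[0,0,0.08],[0.2,0.075,0],[0.3,0.11,0],[0.2,0.076,0],[0.1,0.04,0],[0,0,0],[0,0,0],[0,0,0],[0,0,-0.04]], spin=[0,0,0,0,0,0,0,0,0,0])

```text
t: 6.3
tool_pos: [0.5933, 0.0657, 0.0602]
tool_rot: [3.141, 0.0, 2.684]
ft_force: [-0.6, 0.3, -0.1]
grip_width: -0.0002
gripper_force: 0.0
```

>>> jog_arm(offset=[[0,0,-0.04],[0,0,-0.02],[0,0,-0.01],[0,0,-0.01],[0,0,-0.01],[0,0,-0.01],[0,0,-0.01],[0,0,-0.005],[0,0,0],[0,0,0]], spin=[0,0,0,0,0,0,0,0,0,0])

```text
t: 7.3
tool_pos: [0.5933, 0.0661, 0.0489]
tool_rot: [-3.141, -0.001, 2.685]
ft_force: [-4.7, -1.5, 8.9]
grip_width: -0.0002
gripper_force: 4.3
```

>>> jog_arm(offset=[[0,0,0.08],[0,0,0.075],[0.2,-0.08,0],[0.32,-0.13,0],[0.25,-0.1,0],[0.15,-0.065,0],[0,0,0],[0,0,0],[0,0,0],[0,0,-0.04]], spin=[0,0,0,0,0,0,0,0,0,0])

```text
t: 8.3
tool_pos: [0.6854, 0.0296, 0.0604]
tool_rot: [3.141, 0.0, 2.686]
ft_force: [-0.3, 0.2, 0.4]
grip_width: 0.0002
gripper_force: 0.0
```

>>> jog_arm(offset=[[0,0,-0.04],[0,0,-0.02],[0,0,-0.01],[0,0,-0.01],[0,0,-0.01],[0,0,-0.01],[0,0,-0.01],[0,0,-0.005],[0,0,0],[0,0,0]], spin=[0,0,0,0,0,0,0,0,0,0])

```text
t: 9.3
tool_pos: [0.6856, 0.029, 0.049]
tool_rot: [3.141, -0.001, 2.685]
ft_force: [-4.7, 1.2, 7.4]
grip_width: 0.0001
gripper_force: 3.7
```

>>> jog_arm(offset=[[0,0,0.08],[0,0,0.075],[-0.03,-0.2,0],[-0.05,-0.35,0],[-0.05,-0.35,0],[-0.045,-0.255,0],[0,0,0],[0,0,0],[0,0,0],[0,0,-0.04]], spin=[0,0,0,0,0,0,0,0,0,0])

```text
t: 10.3
tool_pos: [0.6689, -0.0851, 0.0601]
tool_rot: [3.14, 0.001, 2.687]
ft_force: [0.6, -0.5, -0.1]
grip_width: 0.0001
gripper_force: 0.0
```

>>> jog_arm(offset=[[0,0,-0.04],[0,0,-0.02],[0,0,-0.01],[0,0,-0.01],[0,0,-0.01],[0,0,-0.01],[0,0,-0.01],[0,0,-0.01],[0,0,0],[0,0,0]], spin=[0,0,0,0,0,0,0,0,0,0])

```text
t: 11.3
tool_pos: [0.6685, -0.0864, 0.0489]
tool_rot: [3.141, 0.0, 2.685]
ft_force: [-3.7, 3.2, 8.0]
grip_width: 0.0002
gripper_force: 4.5
```

>>> jog_arm(offset=[[0,0,0.08],[0,0,0.08],[-0.2,-0.02,0],[-0.3,-0.03,0],[-0.3,-0.03,0],[-0.18,-0.01,0],[0,0,0],[0,0,0],[0,0,0],[0,0,-0.04]], spin=[0,0,0,0,0,0,0,0,0,0])

```text
t: 12.3
tool_pos: [0.5719, -0.0958, 0.0602]
tool_rot: [3.141, 0.002, 2.685]
ft_force: [-0.0, -0.1, -0.4]
grip_width: -0.0001
gripper_force: 0.0
```

>>> jog_arm(offset=[[-0.015,0,-0.04],[0,0,-0.02],[0,0,-0.01],[0,0,-0.01],[0,0,-0.01],[0,0,-0.01],[0,0,-0.01],[0,0,-0.01],[0,0,0],[0,0,0]], spin=[0,0,0,0,0,0,0,0,0,0])

```text
t: 13.3
tool_pos: [0.5686, -0.0957, 0.0488]
tool_rot: [3.141, -0.001, 2.685]
ft_force: [-4.4, 1.3, 10.9]
grip_width: 0.0
gripper_force: 5.6
```

>>> jog_arm(offset=[[0,0,0.08],[0,0,0.08],[-0.1,0.1,0],[-0.2,0.15,0],[-0.2,0.15,0],[-0.177,0.13,0],[0,0,0],[0,0,0],[0,0,0],[0,0,-0.04]], spin=[0,0,0,0,0,0,0,0,0,0])

```text
t: 14.3
tool_pos: [0.5023, -0.0434, 0.0601]
tool_rot: [3.141, 0.002, 2.684]
ft_force: [-0.3, -0.4, -0.3]
grip_width: -0.0002
gripper_force: 0.0
```

>>> jog_arm(offset=[[0,0,-0.04],[0,0,-0.02],[0,0,-0.01],[0,0,-0.01],[0,0,-0.01],[0,0,-0.01],[0,0,-0.01],[0,0,-0.01],[0,0,0],[0,0,0]], spin=[0,0,0,0,0,0,0,0,0,0])

```text
t: 15.3
tool_pos: [0.5011, -0.043, 0.0488]
tool_rot: [3.141, 0.0, 2.684]
ft_force: [-4.3, -1.2, 11.5]
grip_width: 0.0
gripper_force: 6.3
```

All six reached the stop. I'll lift back to the first viewpoint and check.

>>> jog_arm(offset=[[0,0,0.1],[0,0,0.2],[0,0,0.3],[0.17,0.1,0.32],[0.27,0.15,0.3],[0.27,0.15,0.3],[0.27,0.16,0.3],[0,0,0],[0,0,0],[0,0,0]], spin=[0,0,0,0,0,0,0,0,0,0])

```text
t: 16.3
tool_pos: [0.5974, 0.0126, 0.2285]
tool_rot: [-3.14, -0.002, 2.684]
ft_force: [0.7, -0.2, 0.1]
grip_width: 0.0001
gripper_force: 0.0
```

```bash
python3 - <<'E'
from h import *
P0=np.array([[.5147,.0366],[.5948,.0664],[.6853,.0285],[.6678,-.0862],[.5701,-.0949],[.5027,-.0421]])
d=snap('wrist','w2'); print(manip.state()['tool_pos'],manip.state()['ft_force'])
for b in blue(d):
    q=unproj(d,b[0],.0492)[0]; e=np.abs(P0-q[:2]).max(1)
    if e.min()<.01: print(e.argmin()+1,((q[:2]-P0[e.argmin()])*1e3).round(1))
d0=np.load('pics/side0.npy',allow_pickle=True).item(); d=snap('side','side2')
for b in blue(d0):
  for c in blue(d):
    if np.hypot(*(b[0]-c[0]))<8: print(b[0],b[1],c[0],c[1])
a=[cv2.resize(x['frame'][190:310,190:350,::-1],(400,300),interpolation=2) for x in (d0,d)]
cv2.imwrite('pics/c2.png',np.hstack(a))
E
```

```text
[0.59737679 0.01242902 0.22843956] [0.1555452  0.48027684 0.52800545]
1 [-0.3 -0.1]
6 [-0.3 -1. ]
2 [0.8 0.3]
5 [ 0.2 -1.5]
3 [1.7 0.1]
4 [ 1.  -1.4]
[268.9 206.9] 806 [268.9 207.2] 840
[497.  298.6] 485 [496.  298.5] 510
[210.6 281.8] 165 [210.7 281.8] 163
[210.6 281.8] 165 [212.7 288.5] 62
[212.2 288.5] 63 [210.7 281.8] 163
[212.2 288.5] 63 [212.7 288.5] 62
[552.5 399.4] 99 [552.4 399.4] 103
```

View pics/c2.png

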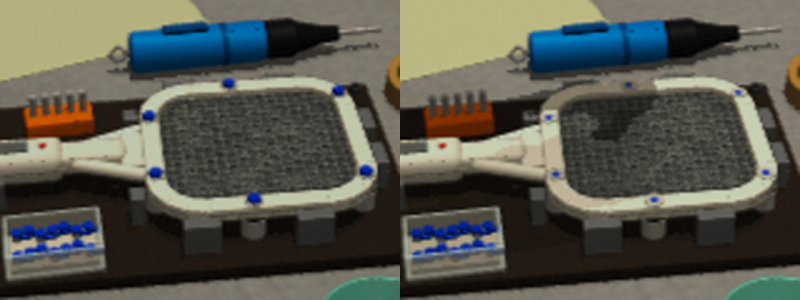

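View pics/w2.png

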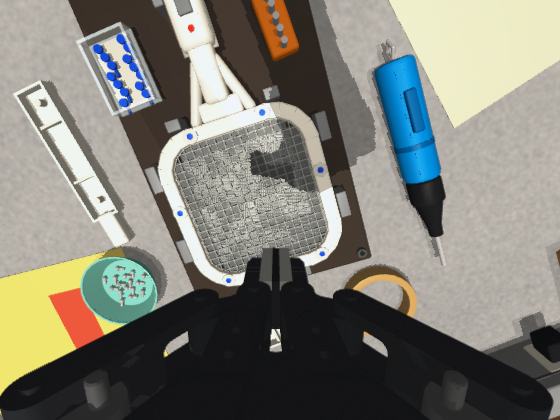

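All six rivets now sit low in the rim, looking the same at (549,117), (628,85), (738,93), (766,173), (654,200) and (556,174) in the right half of the crop. The swatter and the other things have not visibly moved.

```bash
python3 -c "
from rig import manip
print(manip.sign_off())"
```

```text
the job is handed in; nothing more can be done
None
```

All six rivets were pressed to their stops in order 1 to 6, with wrist readings of at most about 14 N; the last pictures show the swatter still in its nest and nothing else visibly moved, and the job was handed in at about 16 s (no verdict was returned).

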